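Seat the grinding beaker and hold the grinder at full speed

ROBOT

A 6-joint arm with a two-finger parallel gripper is mounted at the origin on a cart in front of the work surface, level with it; the furniture and walls round the work are solid. World frame = base frame: x ahead of the robot, y to its left, z up, the work surface at z = 0. Lengths are in m, angles in rad, forces in N, time in s.
With the tool pointing down it reaches from about 0.35 to 0.725 m from the base axis. Payload 4.3 kg.
Tool frame: the origin (TCP) lies on the centre line of the jaws, within the pads' length; the fingertips stand 11 mm ahead of it and the grasp point (between the pads) lies 8 mm behind it (env.tips_ahead is the distance from the TCP to the fingertips, in m); z points along the fingers, y is the line along which they close (so a half turn about z gives the same grasp; the last joint's range is limited). The gripper opens to 85 mm and grips with 20 to 120 N. Pads are 22 mm wide; open, the fingers measure 114 mm over their backs; the gripper's body (76 mm by 85 mm) begins 54 mm behind the grasp point. The pads swing forward as they close: fully open they stand 13 mm farther back than shut.
Start: joints at [-1.373, 0.377, 0.081, 1.274, 0, 1.46], TCP at [0.174, -0.548, 0.242] pointing down, gripper open.
Joint ranges: [-2.72, 2.72], [-0.84, 1.66], [-1.02, 1.22], [-1.77, 2.12], [-1.37, 1.28], [-3.14, 3.14]. Speed limits (rad/s): [2.57, 2.57, 3.14, 3.14, 3.14, 3.14].

INTERFACE

Orientations are given as [roll, pitch, yaw] about the fixed x, y, z axes, in that order (R = Rz(yaw) Ry(pitch) Rx(roll)).
In Python, from plant import sensors, cams, hand_in, env gives the robot as it stands.
- The arm moves only by the tool send_rows, never from a script. Its argument "motion" is text: rows parted by semicolons, each of 7 numbers parted by spaces: the turn, a rotation vector about the tool's x, y, z in degrees, then the shift along the tool's x, y, z in cm, then the opening, from 0 (shut) to 1 (fully open). A call has 1 to 5 rows; each row shifts and turns the commanded pose from where the row before left it, along the tool's axes as they then stand; what a row does not reach is not made up. A row lasts 1/12 s, in which the tool goes at most 41.7 mm and 7.16 degrees, less where a joint would pass 70% of its speed; a pose out of reach is approached as far as the arm can. A call with a gripper value outside its range is refused whole. The fingers move at their own pace and stop on an object; "newtons" is the grip in N (left out, the last holds). Time passes only in rows, so rows that do not move let the fingers close. It gives the time, the measured TCP pose, the force, the opening and the grip force at its end, in the units of the state.
- sensors.observe(): the state, without advancing time (a new reading comes with each control period).
- cams.get_image(name): name is "side" or "top"; returns a dict with "frame" (400x640x3 uint8, blue, green, red), "K" (3x3 intrinsics, pixels), "origin" and "orientation" of the camera in the world. Camera axes: x right, y down, z forward; pixel columns grow to the right and rows downward; lengths in m; the calibration is good to about 2 mm. A picture is of the moment at which its call begins. There is no depth.
- hand_in(): hands the job in; it is judged then, once.
The state is a dict: "t": time; "joints": joint angles; "qvel": joint speeds; "tau": joint torques, N m; "ee_pos": TCP position; "orientation": TCP orientation; "wrist_force": force on the tool from outside, world axes, zero at the start; "ft_torque": the same for the moment, N m; "width": finger opening in m; "grip_force": force on a finger pad.
Only numpy, scipy, OpenCV 4.12 (cv2) and the standard library are available. Lean on these libraries where they do the work, as an engineer would, in place of code of your own. Each camera call takes 0.05 s, during which the arm holds its last target. There are 200 camera calls.

TASK

Run the spice grinder: lift the taller of the two lidded beakers straight up off the hanging rail, lower it (do not drop it) into the grinder's round socket with the rib on its side between the two guide posts until it is fully home, and let go of it. Then turn the grinder's spring-return dial clockwise past its first and second clicks to the third position, full speed, at the end of its travel, and finish while still holding it there with the fingers against its spring; never turn the dial while the tall beaker is not home, and leave the short beaker and the other things where they are.

Things in the scene. Friction and masses are not known exactly. Their poses are not given: they have to be found in the camera images.
- tall_beaker: The taller lidded steel beaker, 0.2 to 0.45 kg, the one to use; it hangs on either place of the rail. Origin: centre of its underside, z up. Steel body 64 mm across, 76 mm tall; black fixed lid 68 mm across on it, up to z = 86 mm, with a grip bar on top (to z = 114 mm). Hook and rib on its +x side. The foot is chamfered (59 mm across at the bottom) and hollow, to go over the drive coupling.
- tall_beaker_grip (a point): Point in the tall beaker's grip bar, on its axis, 101 mm above its underside. The bar is upright, 46 mm long along the beaker's x, 14 mm thick along y, from 15 mm below this point (the lid's top) to 13 mm above it.
- tall_beaker_hook (a point): Point on the tall beaker where it hangs: underside of the flat strap at x = 42 mm, z = 64 mm in its frame. The strap (14 mm wide, 5 mm thick) goes out from the wall at x = 32 mm and turns down at x = 52 to 57 mm to z = 40 mm, behind the rail: the beaker must rise 30 mm or more to come free, then leave towards its own -x.
- tall_beaker_rib (a point): Point on the tall beaker's vertical rib: x = 36 mm, y = 0, z = 20 mm in the beaker's frame. The rib is 10 mm wide, reaches out from the wall to x = 40 mm and runs from z = 11 to 40 mm, below the hook.
- short_beaker: The shorter lidded steel beaker hanging beside it, 132 mm away centre to centre: the same, but its body is only 54 mm tall (grip bar from 64 to 92 mm above its underside). Origin: centre of its underside. To be left hanging.
- hanging_rail: Stand, fixed: wooden base 115 x 290 x 12 mm, origin in its underside below the rail. The steel rail, 10 mm thick, runs along y, its top 88 mm above the worktop, between two posts at y = +-135 mm, 118 mm high. A flat bar 30 mm below the rail's top carries the beakers' ribs. The beakers hang on the -x side (robot's side), axes 47 mm from the rail, at y = +66 and -66 mm, turned as the stand is.
- grinder: The spice grinder, fixed: white housing with round ends, 150 mm (x) by 250 mm (y), its flat deck 50 mm above the worktop. Origin: centre of its underside. The beaker socket is on the deck at y = +65 mm (robot's left), the dial at y = -68 mm. Behind the work, wall cabinets hang over the worktop from x = 0.62 m (world) on, 0.51 m above it: keep the arm clear of them.
- socket (a point): Centre of the socket's floor, on the deck, 50 mm above the worktop: the middle of the beaker's underside belongs here. A black collar round it, 10 mm high, is 73 mm wide inside and 85 mm outside; a coupling 6 mm high in the middle goes into the beaker's hollow foot. Axes as the grinder's: the beaker's x axis belongs along its +x.
- guide_gap (a point): Middle of the gap between the two guide posts, 36 mm from the socket's centre towards the grinder's +x, 20 mm above the deck: the rib point belongs here. The posts are 8 mm thick and 26 mm high above the deck; the gap is 18 mm wide for the 10 mm rib.
- dial_grip (a point): Point on the dial's axis, 22 mm above the deck, at the height to grip. The dial is a black disc 48 mm across, up to 9 mm above the deck, with an upright grip bar 44 mm long, 12 mm thick, from 9 to 34 mm above the deck, clear on all sides. This frame turns with the dial: x along the bar towards its white pointer line, y across the bar.
- the_dial: The turning dial (black disc with upright grip bar), the part for the fingers to hold; origin on its axis at deck height, axes as dial_grip.
- dial (a joint): Dial angle in rad: 0 = off (its stop), growing clockwise seen from above; first position 0.4, second 0.8, third (full speed) 1.2, stop at 1.25. Clicks of about 0.04 N m at 0.2, 0.6 and 1.0. A spring (0.07 N m at off, 0.22 N m at the third) turns it all the way back to off when let go: no position stays by itself.
- ramekin_1: White ramekin, 70 mm across, 40 mm high, standing behind the rail; origin: centre of its underside. Leave it.
- espresso_cup_4: Small white cup with a leaf pattern, 58 mm across, 56 mm high, to the right of the grinder; origin: underside. Leave it.
- caddy_2: Round tin caddy, 60 mm across, 80 mm high, behind the grinder; origin: centre of its underside. Leave it.
- caddy_3: Smaller round tin caddy, 55 mm across, 62 mm high, behind the grinder; origin: centre of its underside. Leave it.
Not all that is in view belongs to the job. What is shaped like the tall_beaker but green or red is not meant.

How it is judged:
By the outcome, as a careful person would: the job done as asked, in the order asked, and still so for the second after the job is handed in, while the arm keeps its last pose, push and grip.
It also fails if it takes over 58 s, if anything falls off the work surface, if the arm or the gripper's body presses on something with over 40 N, if the wrist force passes 120 N, or if a joint passes its speed limit or range.

## Working session

There is one attempt and no reset: what is moved stays moved. The work goes in short steps, Python scripts to look and compute and a tool call to move; the robot and the scene stay as the last step left them, time stands still between calls to the robot, and variables do not carry over. Pictures are saved under pics/ and viewed, at most 10 in all, crops included, and the job is handed in when it is done.

Besides the shell and the picture viewer there is one more tool, called after ">>>" in YAML: its name, and indented under it one key for each argument. send_rows: Moves the arm, as the interface text tells. Its arguments: {"type":"object","properties":{"motion":{"type":"string"},"newtons":{"type":"number"}},"required":["motion"]}

```bash
mkdir -p pics; python3 - <<'E'
from plant import sensors,cams,env
import cv2,numpy as np
s=sensors.observe();print({k:np.round(v,3) for k,v in s.items()},env.tips_ahead)
for n in("side","top"):
    d=cams.get_image(n);cv2.imwrite(f"pics/{n}0.png",d["frame"]);print(n,d["K"],d["origin"],d["orientation"])
E
```

```text
{'t': np.float64(0.0), 'joints': array([-1.373,  0.378,  0.08 ,  1.274,  0.   ,  1.46 ]), 'qvel': array([ 0.001,  0.   ,  0.001, -0.001, -0.002,  0.   ]), 'tau': array([ 0.0000e+00, -4.6360e+01,  2.6988e+01,  2.1000e-02, -0.0000e+00,
        0.0000e+00]), 'ee_pos': array([ 0.174, -0.547,  0.241]), 'orientation': array([-3.139, -0.   ,  0.308]), 'wrist_force': array([-0.258,  0.232, -0.667]), 'ft_torque': array([-0.063,  0.007,  0.081]), 'grip_force': np.float64(0.0), 'width': np.float64(0.086)} 0.011
side [[411.42246578   0.         324.64774493]
 [  0.         411.42246578 195.97975566]
 [  0.           0.           1.        ]] [-0.80669008 -0.40131034  0.81900074] [-2.02115975  0.01791219 -1.17685234]
top [[480.68372059   0.         310.86213574]
 [  0.         480.68372059 197.5965334 ]
 [  0.           0.           1.        ]] [0.19193864 0.17461962 1.72956414] [-2.91631569 -0.00291788 -1.59854609]
```

View pics/side0.png

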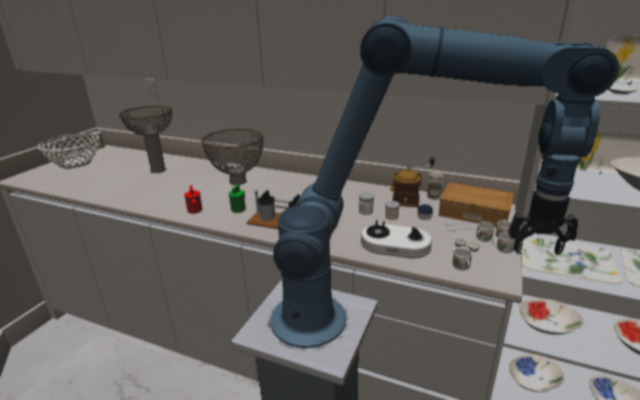

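View pics/top0.png

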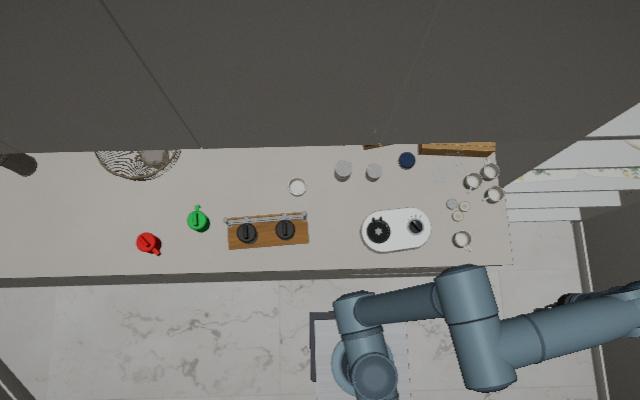

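The side view shows the grinder near (396,240) and the rail near (268,208), partly hidden by the arm. The top view has the rail stand near (268,232), with beakers at (247,233) and (285,230), and the grinder near (396,230). I'll zoom in on these.

```bash
python3 - <<'E'
import cv2,numpy as np
t=cv2.imread("pics/top0.png");s=cv2.imread("pics/side0.png")
f=lambda a,k:cv2.resize(a,None,fx=k,fy=k,interpolation=cv2.INTER_CUBIC)
a=f(t[202:257,220:320],8)[:,:800];b=f(t[202:257,350:450],8)
def grid(im,x0,y0,k):
    for i in range(0,im.shape[1],10*k): cv2.putText(im,str(x0+i//k),(i,10),0,.35,(0,0,255),1);cv2.line(im,(i,0),(i,im.shape[0]),(0,0,255) ,1) if 0 else cv2.line(im,(i,12),(i,20),(0,0,255),1)
    for j in range(0,im.shape[0],10*k): cv2.putText(im,str(y0+j//k),(0,j+4),0,.35,(0,0,255),1)
grid(a,220,202,8);grid(b,350,202,8)
cv2.imwrite("pics/ab.png",f(np.vstack([a,b]),0.68))
c=f(s[175:265,230:450],3.6);cv2.imwrite("pics/c.png",c)
E
```

```text
(no output)
```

View pics/ab.png

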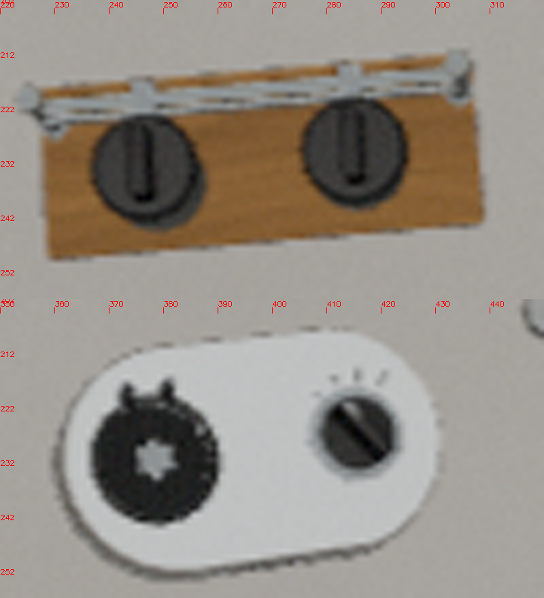

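View pics/c.png

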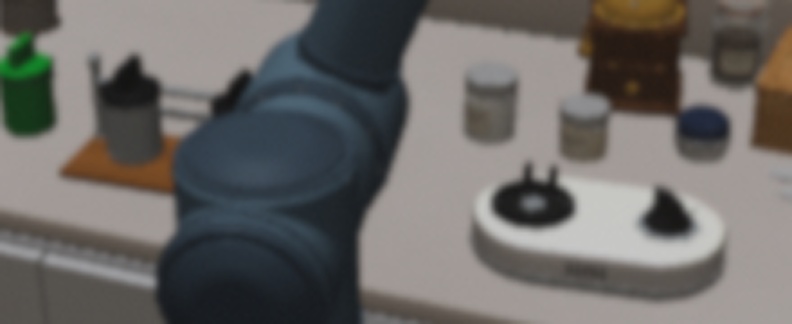

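The left beaker shows more body below its lid in the side crop, so I take it as the tall one. I'll check that by fitting the stand and grinder poses and projecting the model back.

```bash
cat > h.py <<'E'
import numpy as np,json
from scipy.spatial.transform import Rotation as Ro
from scipy.optimize import least_squares
C={"side":(411.42246578,324.64774493,195.97975566,[-0.80669008,-0.40131034,0.81900074],[-2.02115975,0.01791219,-1.17685234]),
"top":(480.68372059,310.86213574,197.5965334,[0.19193864,0.17461962,1.72956414],[-2.91631569,-0.00291788,-1.59854609])}
def proj(n,P):
    f,cx,cy,o,r=C[n];p=Ro.from_euler('xyz',r).inv().apply(np.atleast_2d(P)-o)
    return np.c_[f*p[:,0]/p[:,2]+cx,f*p[:,1]/p[:,2]+cy]
def w(pose,L):
    x,y,a=pose;L=np.atleast_2d(np.array(L,float));c,s=np.cos(a),np.sin(a)
    return np.c_[x+c*L[:,0]-s*L[:,1],y+s*L[:,0]+c*L[:,1],L[:,2]]
def fit(L,U,p0,n="top"):
    r=least_squares(lambda p:(proj(n,w(p,L))-U).ravel(),p0);return r.x,r.fun.reshape(-1,2)
E
python3 - <<'E'
from h import *
A=lambda u,v:(220+u/5.44,202+v/5.44)
B=lambda u,v:(350+u/5.44,202+(v-299)/5.44)
g,r=fit([[0,.065,.056],[0,-.068,.059],[.036,.078,.076],[.036,.052,.076],[0,.065,.060]],
 [B(157,460),B(359,433),B(127,388),B(167,382),B(155.5,458)],[.5,0,0]);print("grinder",g,r.round(2).tolist())
print("housing ends top->crop",[( (q[0]-350)*5.44,(q[1]-202)*5.44+299) for q in proj("top",w(g,[[0,.125,.05],[0,-.125,.05],[.075,0,.05],[-.075,0,.05]]))])
L=[[-.047,.066,.105],[-.047,-.066,.105],[0,.135,.118],[0,-.135,.118]]
U=[A(144.5,166),A(354,151),A(28,98),A(457,60)]
s,r=fit(L,U,[.5,.4,0]);print("stand",s,r.round(2).tolist())
q=proj("side",w(g,[[0,.065,.056],[0,-.068,.084]]));print("side crop grinder (expect 533,203; dial bar top 662,190)",(q-[230,175])*3.6)
print("lid width px",)
for nm,y in (("left",.066),("right",-.066)):
  for H,b in ((.11,.024),(.11,.046),(.088,.024)):
    d=-w(s,[[-.047,y,0]])[0,:2]+C["side"][3][:2];d=d/np.hypot(*d)*.032
    c=w(s,[[-.047,y,0]])[0]
    P=[[c[0]+d[0],c[1]+d[1],H-.01],[c[0]+d[0],c[1]+d[1],b],[c[0],c[1],H+.028]]
    print(nm,H,b,((proj("side",P)-[230,175])*3.6).round(0).tolist())
    d=(-np.array(w(s,[[-.047,y,0]])[0,:2])+C["top"][3][:2]);
    print("  top lid/bottom centre crop",((proj("top",[[c[0],c[1],H],[c[0],c[1],b]])-[220,202])*5.44).round(0).tolist())
E
```

```text
grinder [ 0.45568004 -0.13919866  0.07247703] [[-0.69, -1.35], [-0.24, -0.25], [0.58, 1.2], [0.6, 1.57], [-0.26, -1.17]]
housing ends top->crop [(np.float64(60.205762528299026), np.float64(463.2097185499298)), (np.float64(441.3674639198658), np.float64(425.3011440292152)), (np.float64(235.19729684250115), np.float64(331.6955147125012)), (np.float64(267.3976977810414), np.float64(558.9723317417032))]
stand [0.4984119  0.31903917 0.05892276] [[-0.03, 0.06], [0.08, -0.48], [-0.15, 0.07], [0.09, 0.35]]
side crop grinder (expect 533,203; dial bar top 662,190) [[534.15216302 198.60925421]
 [670.42925586 193.760235  ]]
lid width px
left 0.11 0.024 [[133.0, 103.0], [139.0, 165.0], [130.0, 59.0]]
  top lid/bottom centre crop [[143.0, 165.0], [160.0, 185.0]]
left 0.11 0.046 [[133.0, 103.0], [137.0, 147.0], [130.0, 59.0]]
  top lid/bottom centre crop [[143.0, 165.0], [156.0, 180.0]]
left 0.088 0.024 [[135.0, 121.0], [139.0, 165.0], [131.0, 77.0]]
  top lid/bottom centre crop [[148.0, 170.0], [160.0, 185.0]]
right 0.11 0.024 [[244.0, 120.0], [247.0, 183.0], [242.0, 74.0]]
  top lid/bottom centre crop [[354.0, 147.0], [361.0, 168.0]]
right 0.11 0.046 [[244.0, 120.0], [246.0, 165.0], [242.0, 74.0]]
  top lid/bottom centre crop [[354.0, 147.0], [359.0, 163.0]]
right 0.088 0.024 [[245.0, 138.0], [247.0, 183.0], [243.0, 93.0]]
  top lid/bottom centre crop [[356.0, 153.0], [361.0, 168.0]]
```

Projection confirms it: the left beaker (+y place) is the tall one, with its underside at 24 mm. I'll refit the grinder without the post tips and plan the approach.

```bash
cat >> h.py <<'E'
def plan(goal,gyaw,n,cur=None,turnfirst=False):
    """n rows from measured pose to goal (tool kept down); prints rows, 5 per call"""
    from plant import sensors
    s=sensors.observe();p=np.array(s["ee_pos"]);R=Ro.from_euler('xyz',s["orientation"])
    G=Ro.from_euler('xyz',[np.pi,0,gyaw]);p0=p.copy();yaw0=s["orientation"][2]
    print("from",p.round(4),np.round(s["orientation"],4),"F",np.round(s["wrist_force"],1))
    tot=gyaw-yaw0
    # level tool first in row 1, then even yaw steps
    out=[]
    for i in range(n):
        tgt=p0+(np.array(goal)-p0)*(i+1)/n
        Rt=Ro.from_euler('xyz',[np.pi,0,yaw0+tot*(i+1)/n])
        d=(R.inv().apply(tgt-p)*100).round(2);rv=np.degrees((R.inv()*Rt).as_rotvec()).round(2)
        p=p+R.apply(d/100);R=R*Ro.from_rotvec(np.radians(rv))
        out.append(" ".join(f"{v:g}" for v in [*rv,*d]))
    for i in range(0,n,5):print("; ".join(out[i:i+5]))
E
python3 - <<'E'
from h import *
B=lambda u,v:(350+u/5.44,202+(v-299)/5.44)
S=[.4984,.3190,.0589]
def f(p):
    a=proj("top",w(p,[[0,.065,.056],[0,-.068,.059],[0,.065,.060],[0,.125,.05],[0,-.125,.05]]))-[B(157,460),B(359,433),B(155.5,458),(0,0),(0,0)]
    a[3,0]=proj("top",w(p,[[0,.125,.05]]))[0,0]-B(61,0)[0];a[3,1]=0
    a[4,0]=proj("top",w(p,[[0,-.125,.05]]))[0,0]-B(440,0)[0];a[4,1]=0
    b=proj("side",w(p,[[0,.065,.056]]))-[[230+533/3.6,175+203/3.6]]
    return np.vstack([a,b]).ravel()
r=least_squares(f,[.45,-.14,.07]);g=r.x;print("grinder",g,r.fun.reshape(-1,2).round(2).tolist())
print("socket",w(g,[[0,.065,.05]]),"dial",w(g,[[0,-.068,.072]]),"beaker",w(S,[[-.047,.066,.125]]))
# dial angle: bar ends at z=.084
d=w(g,[[0,-.068,.084]])[0]
for e in (.6,.7,.8,.9):
    P=[d+[.022*np.cos(e),.022*np.sin(e),0],d-[.022*np.cos(e),.022*np.sin(e),0]]
    print(e,((proj("top",P)-[350,202])*5.44+[0,299]).round(0).tolist())
q=w(S,[[-.047,.066,.24]])[0]
plan([.45,-.14,.25],1.8,14)
E
```

```text
grinder [ 0.45272294 -0.13973029  0.1047379 ] [[-0.4, 0.06], [-0.13, -0.04], [0.03, 0.25], [0.21, 0.0], [0.28, 0.0], [0.13, -0.52]]
socket [[ 0.44592742 -0.07508649  0.05      ]] dial [[ 0.4598321  -0.20735765  0.072     ]] beaker [[0.44759635 0.38211885 0.125     ]]
0.6 [[345.0, 399.0], [388.0, 454.0]]
0.7 [[343.0, 401.0], [391.0, 452.0]]
0.8 [[340.0, 403.0], [393.0, 449.0]]
0.9 [[338.0, 406.0], [395.0, 447.0]]
from [ 0.1741 -0.5474  0.2415] [-3.1398e+00 -2.0000e-04  3.0780e-01] F [-0.1  0.7  0.6]
-0.1 -0.02 -6.11 2.76 -2.18 -0.06; -0 0 -6.1 2.97 -1.87 -0.06; -0 0 -6.11 3.16 -1.54 -0.06; -0 0 -6.11 3.31 -1.2 -0.06; -0 0 -6.1 3.41 -0.84 -0.06
-0 0 -6.11 3.48 -0.47 -0.06; -0 0 -6.11 3.51 -0.1 -0.06; -0 0 -6.1 3.51 0.28 -0.06; -0 0 -6.11 3.45 0.64 -0.06; -0 -0 -6.11 3.37 1.01 -0.07
-0 -0 -6.1 3.24 1.36 -0.06; -0 -0 -6.11 3.07 1.7 -0.06; -0 -0 -6.11 2.88 2.02 -0.06; -0 -0 -6.11 2.65 2.31 -0.06
```

>>> send_rows:
  motion: "0 0 -6.1 2.8 -2.2 0 1; 0 0 -6.1 3 -1.9 0 1; 0 0 -6.1 3.2 -1.5 0 1; 0 0 -6.1 3.3 -1.2 0 1; 0 0 -6.1 3.4 -0.8 0 1"

```text
t: 0.52
ee_pos: [0.2743, -0.4006, 0.2418]
orientation: [-3.141, -0.0, 0.845]
wrist_force: [0.9, -0.5, -0.2]
width: 0.0853
grip_force: 0.0
```

>>> send_rows:
  motion: "0 0 -6.1 3.5 -0.5 0 1; 0 0 -6.1 3.5 -0.1 0 1; 0 0 -6.1 3.5 0.3 0 1; 0 0 -6.1 3.4 0.6 0 1; 0 0 -6.1 3.4 1 0 1"

```text
t: 0.93
ee_pos: [0.3723, -0.2551, 0.242]
orientation: [-3.141, -0.0, 1.377]
wrist_force: [-0.3, -1.0, 0.0]
width: 0.0855
grip_force: 0.0
```

>>> send_rows:
  motion: "0 0 -6.1 3.2 1.4 0 1; 0 0 -6.1 3.1 1.7 0 1; 0 0 -6.1 2.9 2 0 1; 0 0 -6.1 2.6 2.3 0 1"

```text
t: 1.27
ee_pos: [0.4514, -0.1392, 0.242]
orientation: [-3.141, -0.0, 1.804]
wrist_force: [0.3, -0.2, 0.1]
width: 0.085
grip_force: 0.0
```

```bash
python3 -c "
from h import *
plan([.4476,.3821,.19],np.pi+.059,16)"
```

```text
from [ 0.4514 -0.1392  0.242 ] [-3.1410e+00 -3.0000e-04  1.8037e+00] F [ 0.3 -0.2  0.1]
-0.03 -0.02 -5 3.18 0.73 0.33; -0 -0 -5 3.1 1 0.32; -0 -0 -5.01 3 1.27 0.33; -0 -0 -5 2.87 1.53 0.32; -0 -0 -5 2.74 1.77 0.33
-0 -0 -5 2.57 2 0.32; -0 -0 -5 2.38 2.22 0.33; -0 -0 -5.01 2.19 2.42 0.32; -0 -0 -5 1.96 2.6 0.33; -0 -0 -5 1.73 2.76 0.32
-0 -0 -5 1.48 2.91 0.33; -0 -0 -5.01 1.22 3.02 0.32; -0 -0 -5 0.96 3.11 0.33; 0 -0 -5 0.68 3.19 0.32; 0 -0 -5 0.4 3.23 0.33
0 -0 -5 0.11 3.26 0.32
```

>>> send_rows:
  motion: "0 0 -5 3.18 0.73 0.33; 0 0 -5 3.1 1 0.32"

```text
invalid input
```

>>> send_rows:
  motion: "0 0 -5 3.2 0.7 0.3 1; 0 0 -5 3.1 1 0.3 1; 0 0 -5 3 1.3 0.3 1; 0 0 -5 2.9 1.5 0.3 1; 0 0 -5 2.7 1.8 0.3 1"

```text
t: 1.68
ee_pos: [0.45, 0.0237, 0.2268]
orientation: [-3.141, -0.001, 2.239]
wrist_force: [1.1, -0.1, -0.4]
width: 0.0857
grip_force: 0.0
```

>>> send_rows:
  motion: "0 0 -5 2.6 2 0.3 1; 0 0 -5 2.4 2.2 0.3 1; 0 0 -5 2.2 2.4 0.3 1; 0 0 -5 2 2.6 0.3 1; 0 0 -5 1.7 2.8 0.3 1"

```text
t: 2.1
ee_pos: [0.4491, 0.1871, 0.2118]
orientation: [-3.141, -0.001, 2.675]
wrist_force: [1.0, 0.2, 0.2]
width: 0.0851
grip_force: 0.0
```

>>> send_rows:
  motion: "0 0 -5 1.5 2.9 0.3 1; 0 0 -5 1.2 3 0.3 1; 0 0 -5 1 3.1 0.3 1; 0 0 -5 0.7 3.2 0.3 1; 0 0 -5 0.4 3.2 0.3 1"

```text
t: 2.52
ee_pos: [0.4483, 0.3496, 0.1966]
orientation: [-3.141, -0.001, 3.112]
wrist_force: [0.6, 0.1, 1.0]
width: 0.0856
grip_force: 0.0
```

>>> send_rows:
  motion: "0 0 -5 0.1 3.3 0.3 1; 0 0 0 0 0 0 1; 0 0 0 0 0 0 1"

```text
t: 2.77
ee_pos: [0.4483, 0.3821, 0.1931]
orientation: [-3.14, -0.001, -3.087]
wrist_force: [-0.8, 0.1, -0.2]
width: 0.0855
grip_force: 0.0
```

```bash
python3 - <<'E'
from h import *
plan([.4476,.3821,.125],np.pi+.059,3) if 0 else None
from plant import sensors,cams
import cv2
s=sensors.observe();print(np.round(s["ee_pos"],4),np.round(s["orientation"],4))
f=lambda a,k:cv2.resize(a,None,fx=k,fy=k,interpolation=cv2.INTER_CUBIC)
a=cams.get_image("side")["frame"][150:240,225:345];b=cams.get_image("top")["frame"][190:280,210:330]
cv2.imwrite("pics/d.png",np.hstack([f(a,3.3),f(b,3.3)]))
for n in("side","top"):print(n,proj(n,[s["ee_pos"]+np.array([0,0,z]) for z in(-.011,)]),proj(n,w([.4984,.3190,.0589],[[-.047,.066,.138]])))
E
```

```text
[0.4483 0.3821 0.1931] [-3.1403e+00 -1.4000e-03 -3.0866e+00]
side [[265.19542165 180.96086345]] [[266.00040926 191.34535317]]
top [[243.5385516  228.73720658]] [[245.2894048  231.07359269]]
```

View pics/d.png

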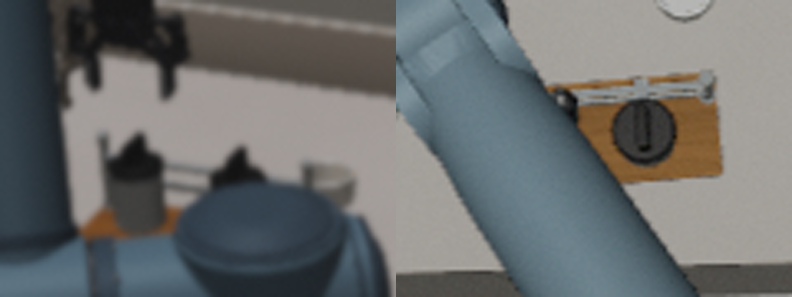

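The gripper is centred over the left (tall) beaker, with fingertips near crop (95,95) and (170,95) and the grip bar at (133,150). I'll descend and grip.

>>> send_rows:
  motion: "0 0 0 0 0 2 1; 0 0 0 0 0 2 1; 0 0 0 0 0 1.5 1; 0 0 0 0 0 0.7 1; 0 0 0 0 0 0.5 1"

```text
t: 3.28
ee_pos: [0.4487, 0.3794, 0.1265]
orientation: [-3.14, -0.002, -3.091]
wrist_force: [0.1, 0.3, 0.1]
width: 0.0856
grip_force: 0.0
```

>>> send_rows:
  motion: "0 0 0 0 0 0 0; 0 0 0 0 0 0 0; 0 0 0 0 0 0 0; 0 0 0 0 0 0 0; 0 0 0 0 0 0 0"
  newtons: 60

```text
t: 3.7
ee_pos: [0.4496, 0.3814, 0.1281]
orientation: [3.141, 0.001, -3.089]
wrist_force: [0.5, 0.0, -0.0]
width: 0.026
grip_force: 0.0
```

>>> send_rows:
  motion: "0 0 0 0 0 0 0; 0 0 0 0 0 0 0; 0 0 0 0 0 0 0; 0 0 0 0 0 0 0; 0 0 0 0 0 0 0"

```text
t: 4.12
ee_pos: [0.4493, 0.3821, 0.128]
orientation: [3.139, 0.001, -3.088]
wrist_force: [-2.3, 4.1, 6.1]
width: 0.0126
grip_force: 59.3
```

>>> send_rows:
  motion: "0 0 0 0 0 -0.5 0; 0 0 0 0 0 -1 0; 0 0 0 0 0 -1 0; 0 0 0 0 0 -1.5 0; 0 0 0 0 0 -1.5 0"

```text
t: 4.53
ee_pos: [0.4477, 0.379, 0.181]
orientation: [-3.137, -0.004, -3.089]
wrist_force: [0.3, -0.8, -3.1]
width: 0.0127
grip_force: 59.0
```

>>> send_rows:
  motion: "0 0 0 0 0 -2 0; 0 0 0 0 0 -2 0; 0 0 0 0 0 -2 0; 0 0 0 0 0 -1.5 0; 0 0 0 0 0 0 0"

```text
t: 4.95
ee_pos: [0.4499, 0.3807, 0.2598]
orientation: [-3.141, 0.003, -3.089]
wrist_force: [1.3, 0.2, -4.0]
width: 0.0128
grip_force: 59.2
```

```bash
python3 -c "
from h import *
from plant import sensors
s=sensors.observe();print(s['width'],s['grip_force'],s['wrist_force'],s['joints'].round(2) if hasattr(s['joints'],'round') else s['joints'])
plan([.4459,-.075,.25],-np.pi+.1047,15)"
```

```text
0.012782870044305249 59.17870759963989 [ 1.25786935  0.20244346 -4.01286439] [ 0.6   0.4   0.16  1.33 -0.    0.54]
from [0.4499 0.3807 0.2598] [-3.1414e+00  2.9000e-03 -3.0893e+00] F [ 1.3  0.2 -4. ]
-0.01 0.17 -0.2 0.19 -3.03 0.07; -0 -0 -0.2 0.19 -3.03 0.06; -0 -0 -0.2 0.21 -3.03 0.07; -0 -0 -0.2 0.22 -3.04 0.06; -0 -0 -0.2 0.22 -3.02 0.07
-0 -0 -0.2 0.24 -3.03 0.06; -0 -0 -0.2 0.25 -3.03 0.07; -0 -0 -0.2 0.26 -3.03 0.07; -0 -0 -0.2 0.27 -3.02 0.06; -0 -0 -0.2 0.28 -3.03 0.07
-0 -0 -0.2 0.29 -3.02 0.06; -0 -0 -0.2 0.3 -3.03 0.07; -0 -0 -0.2 0.32 -3.02 0.07; -0 -0 -0.2 0.32 -3.02 0.06; -0 -0 -0.2 0.33 -3.02 0.07
```

>>> send_rows:
  motion: "0 0 -0.2 0.2 -2 0 0; 0 0 -0.2 0.2 -3 0 0; 0 0 -0.2 0.2 -3 0 0; 0 0 -0.2 0.2 -3 0 0; 0 0 -0.2 0.2 -3 0 0"

```text
t: 5.37
ee_pos: [0.446, 0.2384, 0.2552]
orientation: [-3.139, -0.004, -3.071]
wrist_force: [0.0, 0.4, -4.6]
width: 0.0126
grip_force: 59.1
```

>>> send_rows:
  motion: "0 0 -0.2 0.2 -3 0 0; 0 0 -0.2 0.2 -3 0 0; 0 0 -0.2 0.3 -3 0 0; 0 0 -0.2 0.3 -3 0 0; 0 0 -0.2 0.3 -3 0 0"

```text
t: 5.78
ee_pos: [0.4443, 0.0882, 0.2555]
orientation: [-3.14, -0.004, -3.054]
wrist_force: [0.2, -0.5, -4.1]
width: 0.0124
grip_force: 59.1
```

>>> send_rows:
  motion: "0 0 -0.2 0.3 -3 0 0; 0 0 -0.2 0.3 -3 0 0; 0 0 -0.2 0.3 -3 0 0; 0 0 -0.2 0.3 -3 0 0; 0 0 -0.2 0.3 -3 0 0"

```text
t: 6.2
ee_pos: [0.4434, -0.0621, 0.2555]
orientation: [3.141, -0.004, -3.037]
wrist_force: [-0.4, 0.6, -3.9]
width: 0.0124
grip_force: 59.1
```

>>> send_rows:
  motion: "0 0 0 0.2 -1.5 1 0; 0 0 0 0 0 2 0; 0 0 0 0 0 2 0; 0 0 0 0 0 2 0; 0 0 0 0 0 0 0"

```text
t: 6.62
ee_pos: [0.4403, -0.0749, 0.182]
orientation: [3.138, -0.011, -3.037]
wrist_force: [-1.5, 0.4, -4.8]
width: 0.013
grip_force: 59.1
```

```bash
python3 - <<'E'
from h import *
from plant import sensors,cams
import cv2
s=sensors.observe();p=s["ee_pos"];print(np.round(p,4),np.round(s["orientation"],4),s["joints"])
f=lambda a,k:cv2.resize(a,None,fx=k,fy=k,interpolation=cv2.INTER_CUBIC)
a=cams.get_image("side")["frame"][170:260,340:440];b=cams.get_image("top")["frame"][190:280,340:440]
cv2.imwrite("pics/e.png",np.hstack([f(a,4),f(b,4)]))
plan([.4459+.0015,-.0751,.19],-np.pi+.1047,1)
P=[[p[0],p[1],p[2]-.096-.008],[p[0],p[1],p[2]-.022]]
print("side crop pred underside,lid top",(proj("side",P)-[340,170])*4)
print("socket floor",(proj("side",[.4459,-.0751,.05])-[340,170])*4)
E
```

```text
[ 0.4403 -0.0749  0.182 ] [ 3.1382 -0.0107 -3.0373] [-0.31002938  0.16004936 -0.37066817  1.05124598 -0.00117705 -0.41434277]
from [ 0.443  -0.0754  0.1859] [ 3.1403 -0.0048 -3.0366] F [ 0.2  0.  -3. ]
0.08 -0.28 0.02 -0.44 -0.02 -0.42
side crop pred underside,lid top [[151.78257386 225.22445069]
 [155.40068334 143.58271345]]
socket floor [[152.48065889 249.23692243]]
```

View pics/e.png

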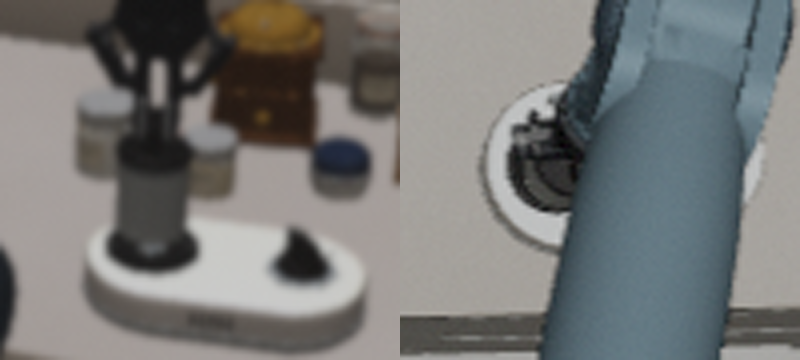

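The beaker hangs over the socket: its body is centred near column 153 in the side crop, and the collar is near (152,247). I'll make a small x correction and then lower gently.

>>> send_rows:
  motion: "0 -0.2 0 -0.4 0 0 0; 0 0 0 0 0 0 0; 0 0 0 0 0 0 0; 0 0 0 0 0 0.5 0; 0 0 0 0 0 0.3 0"

```text
t: 7.13
ee_pos: [0.4496, -0.0754, 0.1795]
orientation: [-3.141, 0.005, -3.036]
wrist_force: [-0.0, 0.7, -3.6]
width: 0.0129
grip_force: 59.2
```

>>> send_rows:
  motion: "0 0 0 0 0 0.3 0; 0 0 0 0 0 0.3 0; 0 0 0 0 0 0.2 0; 0 0 0 0 0 0.2 0; 0 0 0 0 0 0 0"

```text
t: 7.55
ee_pos: [0.4488, -0.0752, 0.1688]
orientation: [3.141, 0.003, -3.036]
wrist_force: [0.0, 0.1, -3.4]
width: 0.0126
grip_force: 59.2
```

>>> send_rows:
  motion: "0 0 0 0.1 0 0.2 0; 0 0 0 0 0 0.2 0; 0 0 0 0 0 0.2 0; 0 0 0 0 0 0.2 0; 0 0 0 0 0 0 0"

```text
t: 7.97
ee_pos: [0.4479, -0.0753, 0.1608]
orientation: [3.141, 0.003, -3.036]
wrist_force: [0.3, 0.2, -4.7]
width: 0.013
grip_force: 59.2
```

>>> send_rows:
  motion: "0 0 0 0 0 0.2 0; 0 0 0 0 0 0.2 0; 0 0 0 0 0 0.2 0; 0 0 0 0 0 0 0; 0 0 0 0 0 0 0"

```text
t: 8.38
ee_pos: [0.4481, -0.0754, 0.1552]
orientation: [-3.142, 0.003, -3.036]
wrist_force: [-0.5, 0.1, -4.7]
width: 0.0126
grip_force: 59.2
```

>>> send_rows:
  motion: "0 0 0 0 0 0.1 0; 0 0 0 0 0 0.1 0; 0 0 0 0 0 0 0; 0 0 0 0 0 0 0"

```text
t: 8.72
ee_pos: [0.4489, -0.0754, 0.1546]
orientation: [-3.141, 0.005, -3.036]
wrist_force: [-1.2, 2.1, 6.0]
width: 0.0125
grip_force: 60.6
```

>>> send_rows:
  motion: "0 0 0 0 0 0.1 0; 0 0 0 0 0 0 0; 0 0 0 0 0 0 0"

```text
t: 8.97
ee_pos: [0.4495, -0.0753, 0.1544]
orientation: [-3.141, 0.007, -3.036]
wrist_force: [-2.3, 1.4, 11.1]
width: 0.0126
grip_force: 61.4
```

>>> send_rows:
  motion: "0 0 0 0 0 0 0.2; 0 0 0 0 0 0 0.5; 0 0 0 0 0 0 1; 0 0 0 0 0 0 1; 0 0 0 0 0 0 1"

```text
t: 9.38
ee_pos: [0.4482, -0.0754, 0.1522]
orientation: [-3.141, 0.003, -3.036]
wrist_force: [0.5, 0.3, -0.8]
width: 0.0653
grip_force: 0.0
```

>>> send_rows:
  motion: "0 0 0 0 0 0 1; 0 0 0 0 0 0 1; 0 0 0 0 0 -1 1; 0 0 0 0 0 -2 1; 0 0 0 0 0 -3 1"

```text
t: 9.8
ee_pos: [0.4459, -0.0748, 0.2106]
orientation: [3.139, -0.002, -3.036]
wrist_force: [-0.3, 0.5, -0.3]
width: 0.0852
grip_force: 0.0
```

>>> send_rows:
  motion: "0 0 0 0 0 -3 1; 0 0 0 0 3 0 1; 0 0 0 0 3 0 1; 0 0 0 0 3 0 1; 0 0 0 0 0 0 1"

```text
t: 10.22
ee_pos: [0.4375, 0.0178, 0.2425]
orientation: [3.139, 0.003, -3.031]
wrist_force: [-1.1, -1.1, 0.4]
width: 0.0855
grip_force: 0.0
```

```bash
python3 - <<'E'
from h import *
from plant import sensors,cams
import cv2
f=lambda a,k:cv2.resize(a,None,fx=k,fy=k,interpolation=cv2.INTER_CUBIC)
a=cams.get_image("side")["frame"][170:260,340:440];b=cams.get_image("top")["frame"][190:280,340:440]
cv2.imwrite("pics/f.png",np.hstack([f(a,4),f(b,4)]))
S=[.4459,-.0751]
print("tall home: underside floor, lid top, bar top",(proj("side",[S+[.05],S+[.136],S+[.164]])-[340,170])*4)
print("top lid",(proj("top",[S+[.136]])-[340,190])*4)
plan([.4598,-.2074,.13],-np.pi+.75,6)
E
```

```text
tall home: underside floor, lid top, bar top [[152.48065889 249.23692243]
 [156.25385556 165.12220618]
 [157.52473313 136.79092231]]
top lid [[167.19656057 151.93283353]]
from [0.4383 0.0148 0.2423] [-3.141   0.0035 -3.0339] F [-0.2 -0.4 -0.5]
-0.04 0.2 -6.13 0.05 -3.72 1.87; -0 -0 -6.14 0.44 -3.69 1.87; -0 -0 -6.13 0.83 -3.63 1.88; -0 -0 -6.13 1.21 -3.52 1.87; -0 -0 -6.14 1.58 -3.36 1.87
-0 -0 -6.13 1.93 -3.18 1.87
```

View pics/f.png

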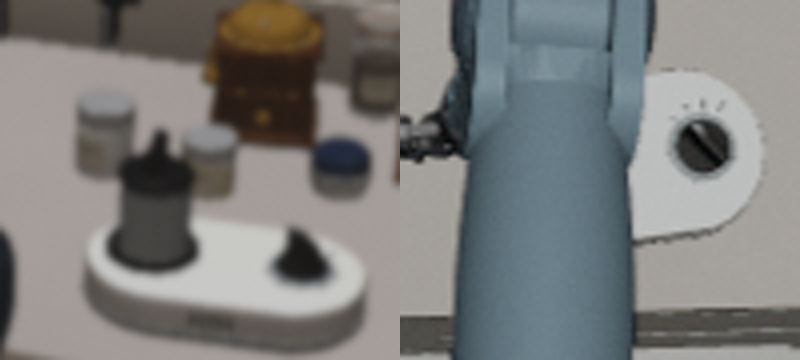

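The beaker sits upright in the collar, with its lid around (156,165) as predicted for home. The dial is at crop (305,145), its pointer up-left. I'll check the beaker height and the dial angle numerically.

```bash
python3 - <<'E'
from h import *
import cv2
g=[.45272,-.13973,.10474]
S=w(g,[[0,.065,0]])[0]
print("home: bar top ends, lid front/back edge",((proj("side",w(g,[[.023,.065,.164],[-.023,.065,.164]]+[[.034*np.cos(t),.065+.034*np.sin(t),.136] for t in (np.pi+.15,.15)]))-[340,170])*4).round(0).tolist())
# ray pixel->z plane
def ray(u,v,z,n="top"):
    f,cx,cy,o,r=C[n];d=Ro.from_euler('xyz',r).apply([(u-cx)/f,(v-cy)/f,1]);o=np.array(o);return o+d*(z-o[2])/d[2]
d=w(g,[[0,-.068,.05]])[0]
for u,v in((318,392),(333,378),(357,372),(383,375)):
    q=ray(350+u/5.44,202+(v-299)/5.44,.05)-d;print("tick",np.hypot(*q[:2]).round(3),(np.arctan2(q[1],q[0])).round(2))
im=cv2.imread("pics/top0.png");
# bar: bright vs dark inside the dial; print ends by eye
a=ray(350+341/5.44,202+(405-299)/5.44,.084);b=ray(350+380/5.44,202+(455-299)/5.44,.084);c=(a-b);print("bar",c,np.arctan2(c[1],c[0]),(a+b)/2)
E
```

```text
home: bar top ends, lid front/back edge [[162.0, 125.0], [153.0, 148.0], [155.0, 183.0], [157.0, 147.0]]
tick 0.037 0.65
tick 0.04 0.3
tick 0.042 -0.1
tick 0.045 -0.49
bar [0.03287956 0.02238929 0.        ] 0.5978251109530824 [ 0.45762352 -0.20315406  0.084     ]
```

>>> send_rows:
  motion: "0 0.2 -5.5 0 -3.7 0 1; 0 0 -5.5 0.4 -3.7 0 1; 0 0 -5.5 0.8 -3.6 0 1; 0 0 -5.5 1.2 -3.5 0 1; 0 0 -5.5 1.6 -3.4 0 1"

```text
t: 10.73
ee_pos: [0.4526, -0.1739, 0.2422]
orientation: [-3.141, -0.0, -2.553]
wrist_force: [1.4, 0.0, -0.3]
width: 0.0856
grip_force: 0.0
```

>>> send_rows:
  motion: "0 0 -5.5 1.9 -3.2 0 1; 0 0 0 0 0 2 1; 0 0 0 0 0 3 1; 0 0 0 0 0 3 1; 0 0 0 0 0 0 1"

```text
t: 11.15
ee_pos: [0.4504, -0.2075, 0.1566]
orientation: [3.132, -0.004, -2.463]
wrist_force: [-1.2, 1.0, -1.3]
width: 0.0853
grip_force: 0.0
```

```bash
python3 - <<'E'
from h import *
plan([.4590,-.2062,.074],-np.pi+.67,3)
E
```

```text
from [ 0.4504 -0.2075  0.1566] [ 3.132 -0.004 -2.463] F [-1.2  1.  -1.3]
0.55 -0.23 0.16 -0.26 -0.17 2.75; 0 -0 0.17 -0.25 -0.15 2.76; 0 -0 0.16 -0.25 -0.14 2.75
```

>>> send_rows:
  motion: "0 0 0 -0.3 -0.2 2 1; 0 0 0 -0.2 0 2 1; 0 0 0 0 0 0 1; 0 0 0 0 0 0 1; 0 0 0 0 0 0 1"

```text
t: 11.57
ee_pos: [0.4604, -0.2074, 0.1239]
orientation: [-3.14, 0.0, -2.461]
wrist_force: [0.1, -0.1, 0.2]
width: 0.0849
grip_force: 0.0
```

```bash
python3 - <<'E'
from h import *
plan([.4590,-.2062,.074],-np.pi+.67,3)
E
```

```text
from [ 0.4604 -0.2074  0.1239] [-3.1398e+00  2.0000e-04 -2.4607e+00] F [ 0.1 -0.1  0.2]
-0.1 0.01 0.21 0.01 0.06 1.66; -0 0 0.21 0.02 0.06 1.67; -0 0 0.21 0.01 0.07 1.66
```

>>> send_rows:
  motion: "0 0 0.5 0.1 0.1 2 1; 0 0 0 0 0 1.5 1; 0 0 0 0 0 1 1; 0 0 0 0 0 0.5 1; 0 0 0 0 0 0 1"

```text
t: 11.98
ee_pos: [0.4583, -0.2064, 0.0722]
orientation: [3.141, -0.0, -2.469]
wrist_force: [-0.7, -0.6, -1.2]
width: 0.0855
grip_force: 0.0
```

>>> send_rows:
  motion: "0 0 0 0 0 0 0; 0 0 0 0 0 0 0; 0 0 0 0 0 0 0; 0 0 0 0 0 0 0; 0 0 0 0 0 0 0"
  newtons: 40

```text
t: 12.4
ee_pos: [0.4588, -0.2066, 0.0728]
orientation: [-3.141, 0.0, -2.469]
wrist_force: [-0.4, -0.3, 0.1]
width: 0.0255
grip_force: 0.0
```

>>> send_rows:
  motion: "0 0 0 0 0 0 0; 0 0 0 0 0 0 0; 0 0 0 0 0 0 0; 0 0 0 0 0 0 0; 0 0 0 0 0 0 0"

```text
t: 12.82
ee_pos: [0.4594, -0.2075, 0.0729]
orientation: [-3.139, -0.0, -2.469]
wrist_force: [2.0, -3.7, 2.7]
width: 0.0113
grip_force: 43.1
```

```bash
python3 - <<'E'
from plant import sensors
import numpy as np
s=sensors.observe();print({k:np.round(s[k],3) for k in("ee_pos","orientation","wrist_force","ft_torque","width","grip_force","joints")})
E
```

```text
{'ee_pos': array([ 0.459, -0.207,  0.073]), 'orientation': array([-3.139, -0.   , -2.469]), 'wrist_force': array([ 2.027, -3.655,  2.691]), 'ft_torque': array([-0.738, -0.367,  0.048]), 'width': np.float64(0.011), 'grip_force': np.float64(43.113), 'joints': array([-5.490e-01,  3.560e-01, -4.170e-01,  7.960e-01, -1.000e-03,
       -1.222e+00])}
```

>>> send_rows:
  motion: "0 0 4 0 0 0 0; 0 0 5 0 0 0 0; 0 0 5 0 0 0 0; 0 0 5 0 0 0 0; 0 0 5 0 0 0 0"
  newtons: 70

```text
t: 13.23
ee_pos: [0.459, -0.2067, 0.073]
orientation: [-3.141, 0.001, -2.892]
wrist_force: [0.8, -1.1, 3.8]
width: 0.0105
grip_force: 72.2
```

```bash
python3 - <<'E'
from plant import sensors
import numpy as np
s=sensors.observe();print({k:np.round(s[k],3) for k in("ee_pos","orientation","wrist_force","ft_torque","width","grip_force")})
E
```

```text
{'ee_pos': array([ 0.459, -0.207,  0.073]), 'orientation': array([-3.141e+00,  1.000e-03, -2.892e+00]), 'wrist_force': array([ 0.804, -1.089,  3.783]), 'ft_torque': array([-0.26 , -0.198,  0.246]), 'width': np.float64(0.01), 'grip_force': np.float64(72.191)}
```

>>> send_rows:
  motion: "0 0 5 0 0 0 0; 0 0 5 0 0 0 0; 0 0 5 0 0 0 0; 0 0 5 0 0 0 0; 0 0 5 0 0 0 0"

```text
t: 13.65
ee_pos: [0.459, -0.2058, 0.073]
orientation: [3.14, 0.001, 2.956]
wrist_force: [1.3, 0.5, 6.7]
width: 0.0105
grip_force: 72.4
```

>>> send_rows:
  motion: "0 0 5 0 0 0 0; 0 0 5 0 0 0 0; 0 0 5 0 0 0 0; 0 0 5 0 0 0 0; 0 0 0 0 0 0 0"

```text
t: 14.07
ee_pos: [0.4593, -0.205, 0.073]
orientation: [3.138, 0.001, 2.608]
wrist_force: [3.2, 2.2, 6.1]
width: 0.0106
grip_force: 72.4
```

```bash
python3 - <<'E'
from plant import sensors
import numpy as np
s=sensors.observe();print({k:np.round(s[k],3) for k in("ee_pos","orientation","wrist_force","ft_torque","width","grip_force")})
E
```

```text
{'ee_pos': array([ 0.459, -0.205,  0.073]), 'orientation': array([3.138e+00, 1.000e-03, 2.608e+00]), 'wrist_force': array([3.206, 2.222, 6.146]), 'ft_torque': array([ 0.497, -0.359,  0.207]), 'width': np.float64(0.011), 'grip_force': np.float64(72.385)}
```

>>> send_rows:
  motion: "0 0 2 0 0 0 0; 0 0 0 0 0 0 0; 0 0 0 0 0 0 0"

```text
t: 14.32
ee_pos: [0.4593, -0.205, 0.073]
orientation: [3.138, 0.0, 2.577]
wrist_force: [1.4, 2.8, 5.2]
width: 0.0109
grip_force: 72.7
```

```bash
python3 -c "
from plant import sensors
s=sensors.observe();print(s['orientation'],s['ft_torque'],s['wrist_force'])"
```

```text
[3.13809606e+00 4.57858946e-04 2.57719689e+00] [ 0.50116332 -0.37307439  0.47668686] [1.35329527 2.75335233 5.23641336]
```

>>> send_rows:
  motion: "0 0 2 0 0 0 0; 0 0 0 0 0 0 0; 0 0 0 0 0 0 0"

```text
t: 14.57
ee_pos: [0.4593, -0.205, 0.073]
orientation: [3.138, 0.0, 2.544]
wrist_force: [2.0, 2.1, 7.2]
width: 0.0103
grip_force: 77.1
```

```bash
python3 - <<'E'
from h import *
from plant import sensors,cams
import cv2
s=sensors.observe();print(s['orientation'],s['ft_torque'],s['wrist_force'])
f=lambda a,k:cv2.resize(a,None,fx=k,fy=k,interpolation=cv2.INTER_CUBIC)
a=cams.get_image("side")["frame"][170:260,340:440];b=cams.get_image("top")["frame"][190:280,340:440]
cv2.imwrite("pics/g.png",np.hstack([f(a,4),f(b,4)]))
E
```

```text
[3.13832172e+00 4.01133284e-04 2.54442771e+00] [ 0.43216768 -0.42180275  1.19076855] [2.03483798 2.10937214 7.15428044]
```

View pics/g.png

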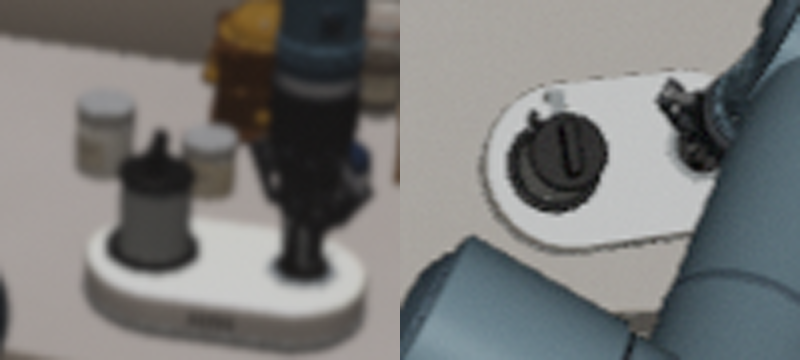

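The lid in the top crop is at (168,152), against a predicted (167,152) for home. The moment rose sharply to 1.2 N m, so the dial is against its end stop. I'll ease off slightly and check that it holds.

>>> send_rows:
  motion: "0 0 -1.5 0 0 0 0; 0 0 0 0 0 0 0; 0 0 0 0 0 0 0; 0 0 0 0 0 0 0; 0 0 0 0 0 0 0"

```text
t: 15.08
ee_pos: [0.4593, -0.205, 0.073]
orientation: [3.138, 0.0, 2.569]
wrist_force: [1.2, 2.7, 6.2]
width: 0.0106
grip_force: 73.1
```

```bash
python3 -c "
from plant import sensors,hand_in
s=sensors.observe();print(s['t'],s['orientation'],s['ft_torque'],s['wrist_force'],s['grip_force'])
if s['ft_torque'][2]>.3: print(hand_in())"
```

```text
15.0833 [3.13821668e+00 4.86013304e-04 2.56925811e+00] [ 0.46343428 -0.39260815  0.70238227] [1.17948673 2.72811584 6.22907683] 73.10791611671448
the job is handed in; nothing more can be done
None
```

I handed the job in at about 15 s: the tall beaker is home in the socket and released, and the fingers are holding the dial at full speed against its end stop; no verdict came back on hand-in.

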